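Find the full tin beside the heat sealer and hold it up

TASK

Three closed tins of inserts stand in the white nest plate and look alike, but one is full and clearly heaviest: working from the robot's left to its right, lift each tin in turn a few centimetres straight up out of its recess to heft it, and set the lighter ones gently back, upright, in the same recess they came from. Finish while holding the heaviest tin up in the gripper, upright and still, with its base at least 15 cm above the table; do not set it down or let go at the end. Leave everything else on the table where it is, and knock no tin over.

Things in the scene. Friction and masses are not known exactly. Their poses are not given: they have to be found in the camera images.
- tin_a: one of three identical closed round tins, plain metal, flat press-on lid: diameter 56 mm (58 mm at the lid, the top 14 mm, and at the bottom seam), 85 mm tall; origin at the centre of its underside, z up. Starts upright in a recess of the nest plate, any of the three. The heaviest weighs 0.5 to 0.7 kg, at least twice either of the others; its name and looks do not tell.
- tin_b: one of three identical closed round tins, plain metal, flat press-on lid: diameter 56 mm (58 mm at the lid, the top 14 mm, and at the bottom seam), 85 mm tall; origin at the centre of its underside, z up. Starts upright in a recess of the nest plate, any of the three. The heaviest weighs 0.5 to 0.7 kg, at least twice either of the others; its name and looks do not tell.
- tin_c: one of three identical closed round tins, plain metal, flat press-on lid: diameter 56 mm (58 mm at the lid, the top 14 mm, and at the bottom seam), 85 mm tall; origin at the centre of its underside, z up. Starts upright in a recess of the nest plate, any of the three. The heaviest weighs 0.5 to 0.7 kg, at least twice either of the others; its name and looks do not tell.
- nest: fixed white plastic plate with thin yellow strips, 140 x 380 x 20 mm, flat on the table; origin at the centre of its underside, x away from the robot, y along the row of recesses (robot's left), z up. Three round recesses, 66 mm across, 8 mm deep, at y = +120, 0, -120 mm on its midline: a tin stands in one with 5 mm play all round, its underside 12 mm above the table.
- recess_left (a point): centre of the floor of the recess at the robot's left (+y) end of the nest plate's row, 12 mm above the table; axes as the plate's
- recess_middle (a point): centre of the floor of the recess at the middle of the nest plate's row, 12 mm above the table; axes as the plate's
- recess_right (a point): centre of the floor of the recess at the robot's right (-y) end of the nest plate's row, 12 mm above the table; axes as the plate's
- tape_roll: bystander: loose cardboard tape core lying flat in front of the plate, 90 mm across, 24 mm high; origin at the centre of its underside
- blank: bystander: loose flat cork blank in front of the plate, 75 x 110 x 6 mm; origin at the centre of its underside
- screwdriver: bystander: loose screwdriver with a black handle lying behind the plate, along the row; origin at its middle, on the table
- oil_bottle: bystander: small grey bottle standing behind the plate, 48 mm across, 120 mm tall; origin at the centre of its underside
- cup: bystander: open grey plastic cup standing behind the plate, 68 mm across, 70 mm tall; origin at the centre of its underside
- carton: bystander: small closed cardboard carton beyond the plate's left end, 90 x 60 x 50 mm; origin at the centre of its underside
- wrench: bystander: steel wrench lying flat beyond the plate's right end; origin at its middle, on the table
Not all that is in view belongs to the job. What is shaped like the tin_c but blue or purple is not meant.

How it is judged:
On the way, in this order (a step that is already met when the one before it is completed fails the run):
1. the tin of the left recess is held by the fingers over its recess, raised at least 20 mm (((horizontal distance between tin_a and recess_left below 0.055 m and z of tin_a in the frame of recess_left above 0.02 m and contact force between the fingers and tin_a above 0.5 N) or (horizontal distance between tin_b and recess_left below 0.055 m and z of tin_b in the frame of recess_left above 0.02 m and contact force between the fingers and tin_b above 0.5 N) or (horizontal distance between tin_c and recess_left below 0.055 m and z of tin_c in the frame of recess_left above 0.02 m and contact force between the fingers and tin_c above 0.5 N))), for 0.2 s.
2. the tin of the middle recess is held by the fingers over its recess, raised at least 20 mm (((horizontal distance between tin_a and recess_middle below 0.055 m and z of tin_a in the frame of recess_middle above 0.02 m and contact force between the fingers and tin_a above 0.5 N) or (horizontal distance between tin_b and recess_middle below 0.055 m and z of tin_b in the frame of recess_middle above 0.02 m and contact force between the fingers and tin_b above 0.5 N) or (horizontal distance between tin_c and recess_middle below 0.055 m and z of tin_c in the frame of recess_middle above 0.02 m and contact force between the fingers and tin_c above 0.5 N))), for 0.2 s.
3. the tin of the right recess is held by the fingers over its recess, raised at least 20 mm (((horizontal distance between tin_a and recess_right below 0.055 m and z of tin_a in the frame of recess_right above 0.02 m and contact force between the fingers and tin_a above 0.5 N) or (horizontal distance between tin_b and recess_right below 0.055 m and z of tin_b in the frame of recess_right above 0.02 m and contact force between the fingers and tin_b above 0.5 N) or (horizontal distance between tin_c and recess_right below 0.055 m and z of tin_c in the frame of recess_right above 0.02 m and contact force between the fingers and tin_c above 0.5 N))), for 0.2 s.
At the end, for the whole second after the job is handed in: The heaviest tin is in the fingers, underside over 14 cm above the table, within 15 degrees of upright, slower than 3 cm/s; the two lighter ones are let go, at rest in their own recesses, within 13 mm of their starts and 0.08 rad of upright, each resting on the nest with under 3.7 N (((height (world z) of tin_a above 0.14 m and angle between tin_a's own z axis and vertical below 0.26 rad and linear speed of each of tin_a, tin_b, tin_c below 0.03 m/s and contact force between the fingers and tin_a above 1 N and distance of each of tin_b, tin_c from where it was at the start of the episode below 0.013 m and angle between each of tin_b, tin_c's own z axis and vertical below 0.08 rad and contact force between the fingers and tin_b below 0.1 N and contact force between tin_b and nest between 0.8 and 3.7 N and contact force between the fingers and tin_c below 0.1 N and contact force between tin_c and nest between 0.8 and 3.7 N) or (height (world z) of tin_b above 0.14 m and angle between tin_b's own z axis and vertical below 0.26 rad and linear speed of each of tin_b, tin_a, tin_c below 0.03 m/s and contact force between the fingers and tin_b above 1 N and distance of each of tin_a, tin_c from where it was at the start of the episode below 0.013 m and angle between each of tin_a, tin_c's own z axis and vertical below 0.08 rad and contact force between the fingers and tin_a below 0.1 N and contact force between tin_a and nest between 0.8 and 3.7 N and contact force between the fingers and tin_c below 0.1 N and contact force between tin_c and nest between 0.8 and 3.7 N) or (height (world z) of tin_c above 0.14 m and angle between tin_c's own z axis and vertical below 0.26 rad and linear speed of each of tin_c, tin_a, tin_b below 0.03 m/s and contact force between the fingers and tin_c above 1 N and distance of each of tin_a, tin_b from where it was at the start of the episode below 0.013 m and angle between each of tin_a, tin_b's own z axis and vertical below 0.08 rad and contact force between the fingers and tin_a below 0.1 N and contact force between tin_a and nest between 0.8 and 3.7 N and contact force between the fingers and tin_b below 0.1 N and contact force between tin_b and nest between 0.8 and 3.7 N))); the arm keeps its last pose, push and grip.
It fails at once if a tin is knocked over (tipped more than 0.7 rad) (angle between any of tin_a, tin_b, tin_c's own z axis and vertical above 0.7 rad).
It fails at once if a tin is dropped (moves faster than 0.8 m/s with no finger on it) ((linear speed of tin_a above 0.8 m/s and contact force between the fingers and tin_a below 0.1 N) or (linear speed of tin_b above 0.8 m/s and contact force between the fingers and tin_b below 0.1 N) or (linear speed of tin_c above 0.8 m/s and contact force between the fingers and tin_c below 0.1 N)).
It fails at once if a bystander is moved more than 40 mm (distance of any of tape_roll, blank, screwdriver, oil_bottle, cup, carton, wrench from where it was at the start of the episode above 0.04 m).
It also fails if it takes over 58 s, if anything falls off the work surface, if the arm or the gripper's body presses on something with over 40 N, if the wrist force passes 120 N, or if a joint passes its speed limit or range.

ROBOT

A 7-joint arm with a two-finger parallel gripper is mounted at the origin on the work surface. World frame = base frame: x ahead of the robot, y to its left, z up, the work surface at z = 0. Lengths are in m, angles in rad, forces in N, time in s.
With the tool pointing down it reaches from about 0.35 to 0.9 m from the base axis. Payload 8.1 kg.
Tool frame: the origin (TCP) lies on the centre line of the jaws, within the pads' length; the fingertips stand 19 mm ahead of it and the grasp point (between the pads) is the TCP; z points along the fingers, y is the direction in which the jaws open and shut (so a half turn about z gives the same grasp; the last joint's range is limited). The gripper opens to 92 mm and grips with 3 to 60 N. Pads are 19 mm wide; open, the fingers measure 130 mm over their backs; the gripper's body (75 mm by 190 mm) begins 47 mm behind the grasp point.
Start: joints at [1.01, 0.434, 0.025, 1.573, -0.012, 1.134, -0.075], TCP at [0.276, -0.561, 0.246] pointing down, gripper open.
Joint ranges: [-2.62, 2.62], [-0.44, 2.09], [-1.27, 1.32], [0.08, 2.57], [-1.32, 4.46], [0.12, 2], [-2.74, 2.74]. Speed limits (rad/s): [2.22, 2.22, 3.01, 3.01, 3.14, 3.14, 3.14].

INTERFACE

Orientations are given as a rotation vector (axis times angle).
In Python, from cell import monitor, imaging, workorder, outline_of gives the robot as it stands.
- The arm moves only by the tool move_arm, never from a script. Its argument "series" is a list of rows, each a list of 6 numbers: the shift along the world's x, y, z in cm, then the turn, a rotation vector about the world's x, y, z in degrees. A call has 1 to 8 rows; each row shifts and turns the commanded pose from where the row before left it; what a row does not reach is not made up. A row lasts 1/10 s, in which the tool goes at most 50 mm and 8.59 degrees, less where a joint would pass 70% of its speed; a pose out of reach is approached as far as the arm can. A call with a gripper value outside its range is refused whole. "grip" is the opening, from 0 (shut) to 1 (fully open), set as the call begins (left out, the last holds). The fingers move at their own pace and stop on an object; "force" is the grip in N (left out, the last holds). Time passes only in rows, so rows that do not move let the fingers close. It gives the time, the measured TCP pose, the force and the opening at its end, in the units of the state.
- monitor.observe(): the state, without advancing time (a new reading comes with each control period).
- imaging.get_image(name): name is "side" or "top" or "wrist"; returns a dict with "color" (400x640x3 uint8, red, green, blue), "fx", "fy", "cx", "cy" (pixels), "dist_coeffs" ([k1, k2, p1, p2, k3] as OpenCV has them; the pictures are not rectified), "rvec" (rotation vector, rad) and "tvec" (3), from world to camera coordinates, as OpenCV has them; the wrist camera has in their place "mount" (4x4, takes a point from camera to tool coordinates, whose origin is the TCP and whose axes are the flange's). Camera axes: x right, y down, z forward; pixel columns grow to the right and rows downward; lengths in m; the calibration is good to about 2 mm. A picture is of the moment at which its call begins: read the wrist's pose just before it. There is no depth.
- workorder.sign_off(): hands the job in, once; it reports no verdict.
Trained networks look in the newest picture that a camera, given by its name, has taken for a name from the list of things; names that differ only in an ending like _2 or _b are one class to them, and where a whole thing is asked for, a point or a joint stands for the part that bears it (a point fixed in the world has none). Each returns a list of dicts, best first, with "p" (0 to 1); they miss things now and then, are a little off and sometimes report something else, mostly with a low value. They report only what shows in the picture. A call takes as long as a camera call. They do not tell look-alikes from the thing itself.
- outline_of(camera, thing): "mask" (400x640 bool, what is visible of it) and "rect" ([left, top, width, height] in pixels, round what is visible of it).
The state is a dict: "clock": time; "joints": joint angles; "dq": joint speeds; "joint_efforts": joint torques, N m; "position": TCP position; "ee_rot": TCP orientation; "force": force on the tool from outside, world axes, zero at the start; "ft_torque": the same for the moment, N m; "width": opening from 0.0 (shut) to 1.0 (fully open).
Only numpy, scipy, OpenCV 4.12 (cv2) and the standard library are available. Lean on these libraries where they do the work, as an engineer would, in place of code of your own. Each camera call takes 0.05 s, during which the arm holds its last target. There are 200 camera calls.

## Working session

There is one attempt and no reset: what is moved stays moved. The work goes in short steps, Python scripts to look and compute and a tool call to move; the robot and the scene stay as the last step left them, time stands still between calls to the robot, and variables do not carry over. Pictures are saved under pics/ and viewed, about 8 in all and at most 12, crops included, and the job is handed in when it is done.

Besides the shell and the picture viewer there is one more tool, called after "Request:" as name([rows], argument=value, ...), one row to a line, values as JSON. move_arm: Moves the arm, as the interface text tells. Its arguments: {"type":"object","properties":{"series":{"type":"array"},"grip":{"type":"number"},"force":{"type":"number"}},"required":["series"]}

```bash
mkdir -p pics; python3 - <<'E'
from cell import monitor, imaging, workorder, outline_of
import cv2,numpy as np
s=monitor.observe()
for k in s: print(k,np.round(s[k],3))
ims=[]
for n in("top","side"):
    d=imaging.get_image(n); ims.append(d["color"][...,::-1])
    np.save(f'{n}.npy',{k:v for k,v in d.items()},allow_pickle=True)
    print(n,{k:np.round(v,3).tolist() for k,v in d.items() if k!='color'})
    for t in("tin_a","nest"):
        for o in outline_of(n,t): 
            m=o['mask'];print(n,t,round(o['p'],2),o['rect'],m.sum(),np.round(np.argwhere(m).mean(0)[::-1],1))
cv2.imwrite('pics/top.png',ims[0]);cv2.imwrite('pics/side.png',ims[1])
E
```

```text
clock 0.0
joints [ 1.01   0.435  0.025  1.574 -0.012  1.134 -0.075]
dq [-0.001  0.001  0.001 -0.001 -0.001 -0.002  0.001]
joint_efforts [-1.0000e-03 -6.6784e+01  9.8500e-01 -3.1446e+01 -6.1000e-02  4.3000e-02
  0.0000e+00]
position [ 0.276 -0.56   0.245]
ee_rot [-3.058e+00 -7.120e-01  1.000e-03]
force [ 0.264 -0.148 -0.246]
ft_torque [ 0.024 -0.035  0.017]
width 1.002
top {'fx': 455.886, 'fy': 455.886, 'cx': 309.91, 'cy': 195.408, 'dist_coeffs': [-0.005, 0.0, 0.0, 0.0, 0.0], 'rvec': [2.156, -2.211, 0.007], 'tvec': [0.083, 0.602, 0.961]}
top tin_a 0.95 [322.1, 180.7, 30.1, 33.0] 672 [334.7 197.3]
top tin_a 0.83 [377.0, 173.0, 36.6, 27.8] 850 [393.7 188.3]
top tin_a 0.71 [329.2, 120.7, 84.1, 35.2] 627 [383.7 135. ]
top tin_a 0.67 [221.9, 271.0, 35.0, 38.1] 915 [241.3 289.4]
top tin_a 0.64 [257.8, 193.3, 35.5, 30.7] 754 [275.8 207.6]
top tin_a 0.64 [441.6, 131.9, 33.2, 79.1] 737 [458.3 169.1]
top tin_a 0.22 [235.8, 138.1, 24.3, 24.9] 513 [248.1 148.8]
side {'fx': 443.688, 'fy': 443.688, 'cx': 325.422, 'cy': 197.303, 'dist_coeffs': [-0.093, 0.0, 0.0, 0.0, 0.0], 'rvec': [0.126, -2.663, 1.573], 'tvec': [0.594, 0.066, 0.973]}
side tin_a 0.95 [310.8, 202.5, 29.3, 47.9] 1365 [326.5 224.9]
side tin_a 0.91 [395.1, 233.3, 35.2, 52.8] 1558 [413.9 258.7]
side tin_a 0.69 [310.2, 172.6, 25.2, 31.8] 693 [323.5 188. ]
side tin_a 0.68 [222.6, 156.5, 25.1, 41.6] 911 [233.5 176.9]
side tin_a 0.65 [309.6, 150.2, 23.6, 29.3] 505 [322.1 164. ]
side nest 0.79 [293.9, 174.9, 71.0, 95.7] 3818 [325.4 228.3]
```

View pics/top.png

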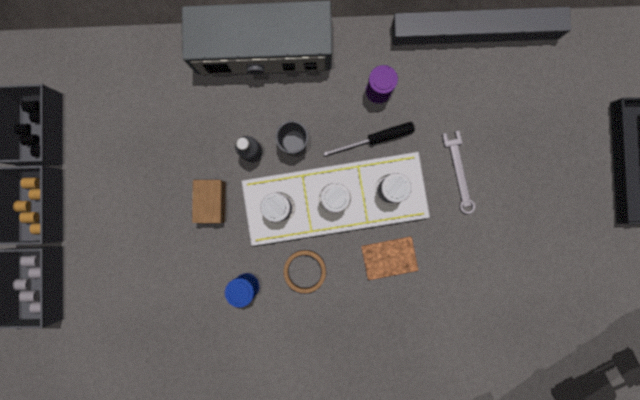

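View pics/side.png

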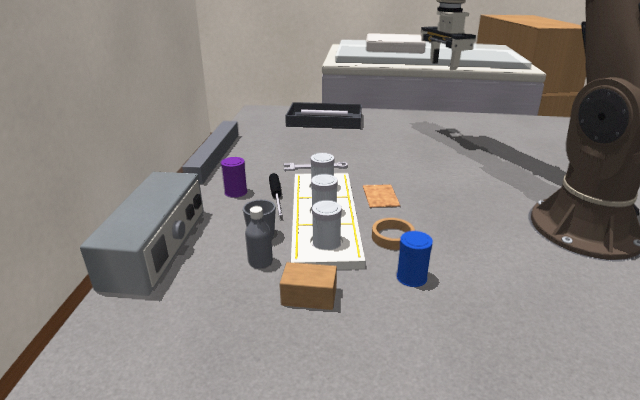

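The top view shows the three tins at about (275,207), (335,197) and (396,187) px, left to right. The bottle and cup are behind the left end, and the blue and purple look-alikes stand apart. Next I'll rectify to metric planes.

```bash
cat > h.py <<'E'
import numpy as np,cv2
def rect(d,z,x0,x1,y0,y1,mm=1.0):
    # metric view at height z: row 0 = x1 (far), col 0 = y1 (left)
    xs=np.arange(x1,x0,-mm/1000);ys=np.arange(y1,y0,-mm/1000)
    P=np.stack(np.broadcast_arrays(xs[:,None],ys[None],z),-1).reshape(-1,3).astype(float)
    K=np.array([[d['fx'],0,d['cx']],[0,d['fy'],d['cy']],[0,0,1]])
    p=cv2.projectPoints(P,np.array(d['rvec']),np.array(d['tvec']),K,np.array(d['dist_coeffs']))[0].reshape(len(xs),len(ys),2).astype(np.float32)
    return cv2.remap(d['color'][...,::-1].copy(),p,None,cv2.INTER_LINEAR)
def ray(d,uv,z):
    K=np.array([[d['fx'],0,d['cx']],[0,d['fy'],d['cy']],[0,0,1]])
    q=cv2.undistortPoints(np.float64([[uv]]),K,np.array(d['dist_coeffs']))[0,0]
    R=cv2.Rodrigues(np.array(d['rvec']))[0];o=-R.T@np.array(d['tvec']);v=R.T@np.r_[q,1]
    return o+v*(z-o[2])/v[2]
E
python3 - <<'E'
from h import *
d=np.load('top.npy',allow_pickle=True).item()
for uv in((275,207),(335,197),(396,187)): print(ray(d,uv,.097))
im=rect(d,.02,.35,.85,-.35,.35)
hsv=cv2.cvtColor(im,cv2.COLOR_BGR2HSV)
m=((hsv[...,2]>150)|((hsv[...,1]>90)&(hsv[...,0]>20)&(hsv[...,0]<35)&(hsv[...,2]>120))).astype(np.uint8)
m=cv2.morphologyEx(m,cv2.MORPH_CLOSE,np.ones((9,9)))
m=cv2.morphologyEx(m,cv2.MORPH_OPEN,np.ones((25,25)))
c=max(cv2.findContours(m,0,2)[0],key=cv2.contourArea)
(u,v),wh,a=cv2.minAreaRect(c);b=cv2.boxPoints(((u,v),wh,a))
print('plate',.85-v/1000,.35-u/1000,wh,a)
for q in b: print(.85-q[1]/1000,.35-q[0]/1000)
cv2.polylines(im,[b.astype(int)],True,(0,0,255),1)
im2=rect(d,.097,.35,.85,-.35,.35)
g=cv2.medianBlur(cv2.cvtColor(im2,cv2.COLOR_BGR2GRAY),5)
C=cv2.HoughCircles(g,cv2.HOUGH_GRADIENT,1,60,param1=80,param2=14,minRadius=26,maxRadius=32)
for (cu,cv_,r) in C[0]:
    print('lid?',round(.85-cv_/1000,3),round(.35-cu/1000,3),r); cv2.circle(im2,(int(cu),int(cv_)),int(r),(0,0,255),1)
cv2.imwrite('pics/rect.png',np.hstack([im[100:400,100:500],im2[100:400,100:500]]))
E
```

```text
[0.57919892 0.13441267 0.097     ]
[0.59577148 0.01658253 0.097     ]
[ 0.61217073 -0.10232546  0.097     ]
plate 0.5958104553222656 0.01653536987304688 (140.58961486816406, 381.33447265625) 82.32379150390625
0.640007 0.21488358
0.6909437 -0.16303363
0.5516139 -0.18181285
0.5006772 0.19610436
lid? 0.456 0.079 31.4
lid? 0.595 0.017 26.8
lid? 0.69 0.1 29.2
lid? 0.416 0.208 28.1
lid? 0.579 0.128 31.4
lid? 0.611 -0.092 28.0
lid? 0.826 -0.084 28.1
```

View pics/rect.png

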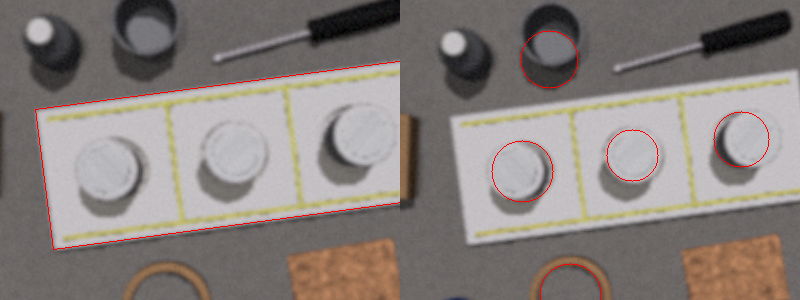

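The plate measures 140.6×381 mm with its centre at (0.596, 0.017) and yaw 7.7°. The computed recess centres match the lid positions: left (0.580, 0.135), middle (0.596, 0.017), right (0.612, −0.102). I'll move over the left tin with the jaws along the row, which means a turn of about −18.5°.

Request:
move_arm([
  [1,2,0,0,0,-1],
  [1.7,3.9,0,0,0,-1],
  [1.7,3.9,0,0,0,-1],
  [1.7,3.9,0,0,0,-1],
  [1.7,3.9,0,0,0,-1],
  [1.7,3.9,0,0,0,-1],
  [1.7,3.9,0,0,0,-1],
  [1.7,3.9,0,0,0,-1],
], grip=1, force=30)

```text
clock: 1.1
position: [0.4056, -0.2661, 0.2459]
ee_rot: [3.102, 0.496, 0.001]
force: [1.2, 0.2, 0.2]
width: 0.999
```

Request:
move_arm([
  [1.7,3.9,0,0,0,-1],
  [1.7,3.9,0,0,0,-1],
  [1.7,3.9,0,0,0,-1],
  [1.7,3.9,0,0,0,-1],
  [1.7,3.9,0,0,0,-1],
  [1.7,3.9,0,0,0,-2],
  [1.7,3.9,0,0,0,-2],
  [1,2,0,0,0,-1.5],
])

```text
clock: 1.9
position: [0.535, 0.0295, 0.2459]
ee_rot: [-3.133, -0.215, -0.001]
force: [0.3, -0.4, -0.5]
width: 0.999
```

Request:
move_arm([
  [1.5,4.5,-2,0,0,0],
  [1.1,4,-2,0,0,0],
  [0,0,-2,0,0,0],
  [0,0,0,0,0,0],
  [0,0,0,0,0,0],
])

```text
clock: 2.4
position: [0.5597, 0.1081, 0.1864]
ee_rot: [3.134, 0.21, -0.001]
force: [0.4, -1.3, 0.3]
width: 0.996
```

```bash
cat > w.py <<'E'
from h import *
from cell import monitor, imaging
import sys
from scipy.spatial.transform import Rotation as Ro
def wrist(name):
    s=monitor.observe();d=imaging.get_image("wrist")
    T=np.eye(4);T[:3,:3]=Ro.from_rotvec(s['ee_rot']).as_matrix();T[:3,3]=s['position']
    W=np.linalg.inv(T@np.array(d['mount']))
    d['rvec']=cv2.Rodrigues(W[:3,:3])[0].ravel();d['tvec']=W[:3,3]
    for k in('clock','position','ee_rot','force','width'):print(k,np.round(s[k],4))
    print('jaw dir deg',np.degrees(np.arctan2(*T[:2,1][::-1])))
    p=s['position'];a=rect(d,.097,p[0]-.15,p[0]+.15,p[1]-.15,p[1]+.15)
    cv2.imwrite(f'pics/{name}.png',np.hstack([d['color'][:,::1,::-1][50:350,:480],a]));np.save(name+'.npy',d,allow_pickle=True)
    return s,d
E
python3 -c "
from w import *
wrist('w1')"
```

```text
clock 2.4
position [0.5597 0.1081 0.1864]
ee_rot [ 3.1337e+00  2.1020e-01 -1.5000e-03]
force [ 0.429  -1.3104  0.259 ]
width 0.9965
jaw dir deg -82.32479413652774Traceback (most recent call last):
  File "<string>", line 3, in <module>
    wrist('w1')
    ~~~~~^^^^^^
  File "w.py", line 13, in wrist
    cv2.imwrite(f'pics/{name}.png',np.hstack([d['color'][:,::1,::-1][50:350,:480],a]));np.save(name+'.npy',d,allow_pickle=True)
                                   ~~~~~~~~~^^^^^^^^^^^^^^^^^^^^^^^^^^^^^^^^^^^^^^^^^
    return _nx.concatenate(arrs, 1, dtype=dtype, casting=casting)
           ~~~~~~~~~~~~~~~^^^^^^^^^^^^^^^^^^^^^^^^^^^^^^^^^^^^^^^
ValueError: all the input array dimensions except for the concatenation axis must match exactly, but along dimension 0, the array at index 0 has size 300 and the array at index 1 has size 301
```

Request:
move_arm([
  [1,1.4,0,0,0,0],
  [1,1.3,0,0,0,0],
  [0,0,0,0,0,0],
  [0,0,0,0,0,0],
])

```text
clock: 2.85
position: [0.5801, 0.135, 0.1873]
ee_rot: [3.134, 0.21, 0.002]
force: [0.4, -0.8, -0.2]
width: 0.997
```

```bash
sed -i 's/,a\])/,a[:300]])/' w.py; python3 -c "
from w import *
wrist('w1')"
```

```text
clock 2.85
position [0.5801 0.135  0.1873]
ee_rot [3.1342e+00 2.0990e-01 1.8000e-03]
force [ 0.4479 -0.8411 -0.2171]
width 0.9975
jaw dir deg -82.33870219699084
```

View pics/w1.png

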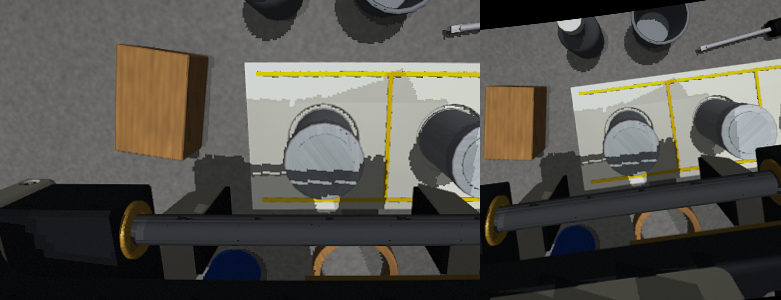

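The wrist view's metric panel puts the left lid centre at about (631,148) px, within 2 mm of the TCP. I'll descend to grasp below the lid.

Request:
move_arm([
  [0,0,-3,0,0,0],
  [0.1,0,-4,0,0,0],
  [0,0,-3,0,0,0],
  [0,0,-1.7,0,0,0],
  [0,0,-1,0,0,0],
  [0,0,0,0,0,0],
  [0,0,0,0,0,0],
])

```text
clock: 3.6
position: [0.5813, 0.1358, 0.0603]
ee_rot: [-3.134, -0.211, -0.002]
force: [0.5, 0.5, 0.9]
width: 1.0
```

Request:
move_arm([
  [0,0,0,0,0,0],
  [0,0,0,0,0,0],
  [0,0,0,0,0,0],
  [0,0,0,0,0,0],
  [0,0,0,0,0,0],
  [0,0,0,0,0,0],
], grip=0, force=25)

```text
clock: 4.2
position: [0.5809, 0.1358, 0.0595]
ee_rot: [3.134, 0.211, 0.0]
force: [-0.0, -1.2, 3.1]
width: 0.607
```

Opening is 0.607×92 = 56 mm, so the tin is gripped. Lifting.

Request:
move_arm([
  [0,0,0.5,0,0,0],
  [0,0,1,0,0,0],
  [0,0,1,0,0,0],
  [0,0,1,0,0,0],
  [0,0,0.5,0,0,0],
  [0,0,0,0,0,0],
  [0,0,0,0,0,0],
  [0,0,0,0,0,0],
])

```text
clock: 5.0
position: [0.5805, 0.1359, 0.0989]
ee_rot: [3.134, 0.211, -0.001]
force: [-0.1, -0.7, -2.1]
width: 0.607
```

Request:
move_arm([
  [0,0,0,0,0,0],
  [0,0,0,0,0,0],
  [0,0,0,0,0,0],
  [0,0,0,0,0,0],
])

```text
clock: 5.4
position: [0.5808, 0.1361, 0.0992]
ee_rot: [3.134, 0.212, -0.0]
force: [-0.4, 0.1, -1.8]
width: 0.608
```

```bash
cat > f.py <<'E'
from cell import monitor, imaging
import numpy as np
F=[];P=[]
for i in range(4):
    s=monitor.observe();F.append(s['force']);P.append(s['position']);imaging.get_image('side')
print(np.round(F,2).tolist(),np.mean(F,0).round(2),np.mean(P,0).round(4),s['width'],np.round(s['ft_torque'],2),np.round(s['joint_efforts'],2),s['clock'])
E
python3 f.py
```

```text
[[-0.42, 0.14, -1.8], [-0.79, 1.1, -1.91], [0.12, -0.3, -2.1], [-0.47, -0.29, -2.73]] [-0.39  0.16 -2.14] [0.5808 0.1361 0.0993] 0.6062538302435114 [ 0.06 -0.03 -0.  ] [-0.000e+00 -7.000e+01 -3.580e+00 -2.567e+01  1.000e-02 -9.000e-02
 -0.000e+00] 5.55
```

Left tin reads about 2.1 N, so it looks light. Setting it back.

Request:
move_arm([
  [0,0,-1,0,0,0],
  [0,0,-1,0,0,0],
  [0,0,-0.9,0,0,0],
  [0,0,-0.5,0,0,0],
  [0,0,-0.3,0,0,0],
  [0,0,-0.2,0,0,0],
  [0,0,0,0,0,0],
  [0,0,0,0,0,0],
])

```text
clock: 6.4
position: [0.581, 0.1361, 0.0606]
ee_rot: [-3.134, -0.212, -0.001]
force: [-0.0, -0.3, -1.5]
width: 0.605
```

Request:
move_arm([
  [0,0,0,0,0,0],
  [0,0,0,0,0,0],
  [0,0,0,0,0,0],
  [0,0,0,0,0,0],
  [0,0,0,0,0,0],
  [0,0,0,0,0,0],
], grip=1)

```text
clock: 7.0
position: [0.5808, 0.136, 0.0603]
ee_rot: [3.134, 0.211, -0.0]
force: [-0.4, -0.2, 0.1]
width: 0.993
```

Request:
move_arm([
  [0,0,1,0,0,0],
  [0,0,2,0,0,0],
  [0,0,3,0,0,0],
  [0,0,3,0,0,0],
  [0,0,2,0,0,0],
  [0,0,1.5,0,0,0],
  [0,0,0,0,0,0],
  [0,0,0,0,0,0],
])

```text
clock: 7.8
position: [0.5807, 0.136, 0.1855]
ee_rot: [3.134, 0.211, 0.001]
force: [-1.2, -0.2, -0.5]
width: 1.004
```

Request:
move_arm([
  [0.3,-2,0,0,0,0],
  [0.5,-4,0,0,0,0],
  [0.5,-4,0,0,0,0],
  [0.3,-1.9,0,0,0,0],
  [0,0,0,0,0,0],
  [0,0,0,0,0,0],
  [0,0,0,0,0,0],
])

```text
clock: 8.5
position: [0.5963, 0.0186, 0.1847]
ee_rot: [-3.133, -0.214, 0.002]
force: [-0.4, 0.3, -0.0]
width: 1.001
```

```bash
python3 -c "
from w import *
wrist('w2')"
```

```text
clock 8.5
position [0.5963 0.0186 0.1847]
ee_rot [-3.1334e+00 -2.1450e-01  1.7000e-03]
force [-0.4161  0.2653 -0.0454]
width 1.0006
jaw dir deg -82.16833791778515
```

View pics/w2.png

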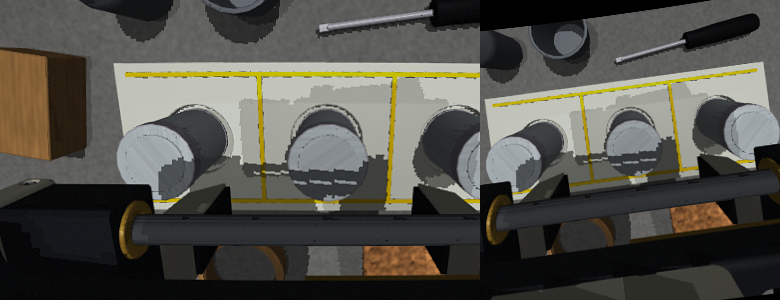

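The left tin is back in place and upright. The middle lid centre is at about (634,149) px in the metric panel, roughly 3 mm to the right of the TCP, so I'll shift y −0.3 and descend.

Request:
move_arm([
  [0,-0.3,-3,0,0,0],
  [0,0,-4,0,0,0],
  [0,0,-3,0,0,0],
  [0,0,-1.5,0,0,0],
  [0,0,-1,0,0,0],
  [0,0,0,0,0,0],
  [0,0,0,0,0,0],
])

```text
clock: 9.25
position: [0.5976, 0.0145, 0.0614]
ee_rot: [-3.134, -0.212, -0.003]
force: [-0.3, 0.4, 0.6]
width: 1.002
```

Request:
move_arm([
  [0,0,0,0,0,0],
  [0,0,0,0,0,0],
  [0,0,0,0,0,0],
  [0,0,0,0,0,0],
  [0,0,0,0,0,0],
  [0,0,0,0,0,0],
], grip=0)

```text
clock: 9.85
position: [0.5968, 0.014, 0.0605]
ee_rot: [3.134, 0.212, 0.0]
force: [-0.2, 0.2, 2.5]
width: 0.603
```

Request:
move_arm([
  [0,0,0.5,0,0,0],
  [0,0,1,0,0,0],
  [0,0,1,0,0,0],
  [0,0,1,0,0,0],
  [0,0,0.5,0,0,0],
  [0,0,0,0,0,0],
  [0,0,0,0,0,0],
  [0,0,0,0,0,0],
])

```text
clock: 10.65
position: [0.5964, 0.0139, 0.0999]
ee_rot: [3.134, 0.212, -0.001]
force: [0.6, 0.7, -2.5]
width: 0.61
```

Request:
move_arm([
  [0,0,0,0,0,0],
  [0,0,0,0,0,0],
  [0,0,0,0,0,0],
  [0,0,0,0,0,0],
])

```text
clock: 11.05
position: [0.5967, 0.014, 0.1002]
ee_rot: [3.134, 0.212, -0.0]
force: [-0.6, 0.4, -2.1]
width: 0.608
```

```bash
python3 f.py
```

```text
[[-0.58, 0.39, -2.12], [0.58, 0.51, -2.42], [-0.75, 0.55, -3.01], [0.21, -1.31, -1.94]] [-0.13  0.04 -2.37] [0.5968 0.014  0.1002] 0.607744506412678 [0.06 0.04 0.02] [-0.000e+00 -7.016e+01 -3.240e+00 -2.582e+01 -1.000e-02 -8.000e-02
 -0.000e+00] 11.2
```

Middle tin reads about 2.4 N, also light. I'll put it back and go to the right tin.

Request:
move_arm([
  [0,0,-1,0,0,0],
  [0,0,-1,0,0,0],
  [0,0,-0.9,0,0,0],
  [0,0,-0.5,0,0,0],
  [0,0,-0.3,0,0,0],
  [0,0,-0.2,0,0,0],
  [0,0,0,0,0,0],
  [0,0,0,0,0,0],
])

```text
clock: 12.05
position: [0.597, 0.0141, 0.0616]
ee_rot: [3.134, 0.212, 0.001]
force: [0.1, -0.8, -2.6]
width: 0.605
```

Request:
move_arm([
  [0,0,0,0,0,0],
  [0,0,0,0,0,0],
  [0,0,0,0,0,0],
  [0,0,0,0,0,0],
  [0,0,0,0,0,0],
  [0,0,0,0,0,0],
], grip=1)

```text
clock: 12.65
position: [0.5968, 0.014, 0.0613]
ee_rot: [3.134, 0.212, 0.0]
force: [-0.1, -0.5, -0.2]
width: 0.998
```

Request:
move_arm([
  [0,0,1,0,0,0],
  [0,0,2,0,0,0],
  [0,0,3,0,0,0],
  [0,0,3,0,0,0],
  [0,0,2,0,0,0],
  [0,0,1.5,0,0,0],
  [0,0,0,0,0,0],
  [0,0,0,0,0,0],
])

```text
clock: 13.45
position: [0.5967, 0.014, 0.1865]
ee_rot: [3.134, 0.212, 0.001]
force: [0.0, -0.0, 0.3]
width: 1.0
```

Request:
move_arm([
  [0.3,-2,0,0,0,0],
  [0.5,-4,0,0,0,0],
  [0.5,-4,0,0,0,0],
  [0.3,-1.7,0,0,0,0],
  [0,0,0,0,0,0],
  [0,0,0,0,0,0],
  [0,0,0,0,0,0],
])

```text
clock: 14.15
position: [0.6125, -0.1009, 0.1858]
ee_rot: [-3.133, -0.215, 0.001]
force: [-0.4, 0.3, -1.4]
width: 0.998
```

```bash
python3 -c "
from w import *
wrist('w3')"
```

```text
clock 14.15
position [ 0.6125 -0.1009  0.1858]
ee_rot [-3.1329e+00 -2.1510e-01  1.3000e-03]
force [-0.4418  0.3033 -1.4478]
width 0.9982
jaw dir deg -82.1446556147156
```

View pics/w3.png

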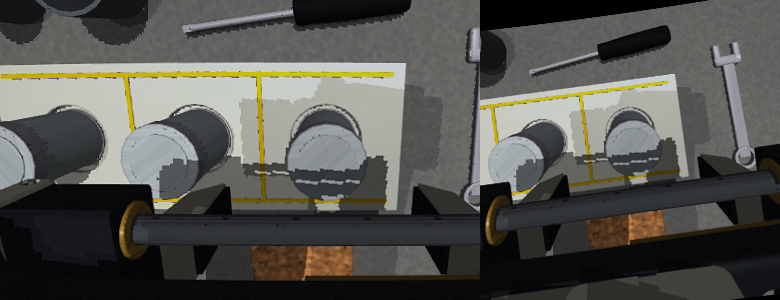

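The middle tin is back upright. The right lid is at about (633,148) px, roughly 3 mm to the right, so the same correction applies.

Request:
move_arm([
  [0,-0.2,-3,0,0,0],
  [0,0,-4,0,0,0],
  [0,0,-3,0,0,0],
  [0,0,-1.6,0,0,0],
  [0,0,-1,0,0,0],
  [0,0,0,0,0,0],
  [0,0,0,0,0,0],
])

```text
clock: 14.9
position: [0.6134, -0.1044, 0.0611]
ee_rot: [3.134, 0.213, 0.002]
force: [-0.3, -0.8, 0.5]
width: 0.999
```

Request:
move_arm([
  [0,0,0,0,0,0],
  [0,0,0,0,0,0],
  [0,0,0,0,0,0],
  [0,0,0,0,0,0],
  [0,0,0,0,0,0],
  [0,0,0,0,0,0],
], grip=0, force=35)

```text
clock: 15.5
position: [0.6128, -0.105, 0.0605]
ee_rot: [3.134, 0.211, 0.0]
force: [-1.0, -0.6, 1.9]
width: 0.608
```

Request:
move_arm([
  [0,0,0.5,0,0,0],
  [0,0,1,0,0,0],
  [0,0,1,0,0,0],
  [0,0,1,0,0,0],
  [0,0,0.5,0,0,0],
  [0,0,0,0,0,0],
  [0,0,0,0,0,0],
  [0,0,0,0,0,0],
])

```text
clock: 16.3
position: [0.6124, -0.105, 0.0999]
ee_rot: [-3.134, -0.212, 0.001]
force: [-0.1, 0.9, -5.1]
width: 0.604
```

Request:
move_arm([
  [0,0,0,0,0,0],
  [0,0,0,0,0,0],
  [0,0,0,0,0,0],
  [0,0,0,0,0,0],
])

```text
clock: 16.7
position: [0.6127, -0.1049, 0.1002]
ee_rot: [-3.134, -0.212, 0.0]
force: [-0.5, 0.0, -5.6]
width: 0.607
```

```bash
python3 f.py
```

```text
[[-0.52, 0.04, -5.56], [0.34, -1.18, -6.09], [0.34, -0.45, -5.7], [-0.56, 0.8, -5.87]] [-0.1  -0.2  -5.81] [ 0.6128 -0.1049  0.1003] 0.6062804398392636 [ 0.03  0.01 -0.05] [-0.000e+00 -7.524e+01 -3.160e+00 -2.757e+01 -2.000e-02 -8.000e-02
 -0.000e+00] 16.85
```

The right tin reads about 5.8 N (≈0.59 kg), clearly the heaviest. I'll raise it straight up another 13 cm, which puts its base at about 18 cm.

Request:
move_arm([
  [0,0,1,0,0,0],
  [0,0,2,0,0,0],
  [0,0,2.5,0,0,0],
  [0,0,2.5,0,0,0],
  [0,0,2.5,0,0,0],
  [0,0,1.5,0,0,0],
  [0,0,0.7,0,0,0],
  [0,0,0.3,0,0,0],
])

```text
clock: 17.7
position: [0.6129, -0.105, 0.2313]
ee_rot: [3.134, 0.212, 0.002]
force: [-0.4, 0.8, -5.4]
width: 0.605
```

Request:
move_arm([
  [0,0,0,0,0,0],
  [0,0,0,0,0,0],
  [0,0,0,0,0,0],
  [0,0,0,0,0,0],
  [0,0,0,0,0,0],
  [0,0,0,0,0,0],
  [0,0,0,0,0,0],
  [0,0,0,0,0,0],
])

```text
clock: 18.5
position: [0.6128, -0.1049, 0.2303]
ee_rot: [3.134, 0.212, 0.0]
force: [0.4, -0.4, -5.0]
width: 0.605
```

```bash
python3 f.py; python3 - <<'E'
from cell import imaging
import cv2
d=imaging.get_image('side');t=imaging.get_image('top')
a=cv2.resize(d['color'][60:310,180:480,::-1],None,fx=1.32,fy=1.32);b=cv2.resize(t['color'][100:300,200:500,::-1],None,fx=1.32,fy=1.32)
b=cv2.copyMakeBorder(b,0,a.shape[0]-b.shape[0],0,0,cv2.BORDER_CONSTANT)
cv2.imwrite('pics/end.png',cv2.hconcat([a,b]))
E
```

```text
[[0.38, -0.36, -5.03], [0.29, 0.2, -5.01], [0.26, 0.09, -5.25], [-0.84, -0.56, -5.22]] [ 0.02 -0.16 -5.13] [ 0.6128 -0.1049  0.2303] 0.6045185166615198 [-0.02  0.06  0.06] [-0.000e+00 -7.084e+01 -2.800e+00 -3.313e+01 -3.000e-02 -8.000e-02
 -0.000e+00] 18.65
```

View pics/end.png

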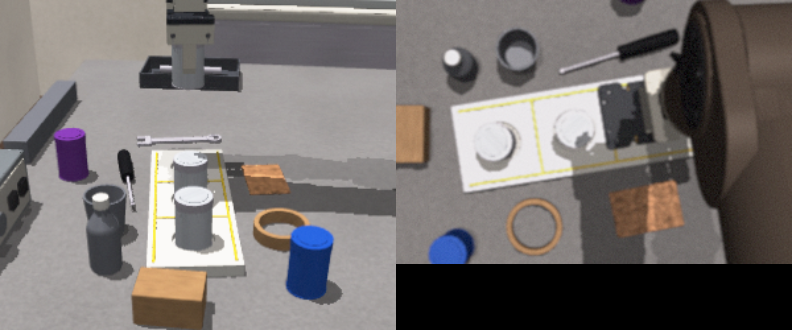

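The right tin hangs upright in the gripper at about (187,65) px in the side crop. The other two stand in the left and middle recesses, and the bystanders are undisturbed. Handing in.

```bash
python3 -c "
from cell import workorder
print(workorder.sign_off())"
```

```text
the job is handed in; nothing more can be done
None
```

The heaviest tin was the one in the right recess. I handed the job in with the gripper holding it up, upright and still. It reported no verdict.

- **Weights:** I lifted each tin about 4 cm, working from the robot's left to its right. The wrist readings were about 2.1 N (left), 2.4 N (middle) and 5.8 N (right). The left and middle tins went back upright into their own recesses.
- **Final hold:** the TCP is steady at z = 0.230 m, which puts the tin's base at about 18 cm. The opening is 56 mm, matching the tin's diameter.
- **Other objects:** in the last side and top pictures both lighter tins stand upright in their recesses and the bystanders in view look unmoved. I did not re-measure their positions in numbers. The job was handed in at about 18.8 s of the 58 s allowed.
- **One disagreement:** at the higher pose the held tin read about 5.1 N instead of 5.8 N. I put this down to sensor noise or drift with pose. Either value is more than twice the other two readings, so the choice stands.

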